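Hold the consumer unit's flap open for inspection

TASK

The wired consumer unit on the bench is due for inspection: slide its catch sideways off the flap, all the way until you feel it come up against its stop, then lift the flap by its lip and hold it open at 60 degrees from shut, so that the breakers and the circuit chart inside the flap can be photographed together. The flap falls shut by itself, so finish still holding it there, steady, and leave the other things on the bench where they are.

Things in the scene. Friction and masses are not known exactly. Their poses are not given: they have to be found in the camera images.
- unit: white steel consumer unit (small distribution board) lying on its back, fixed: 200 (its x) x 300 mm (its y), cover top at 78 mm. Origin: centre of its underside, on the bench. x runs from the flap's lip end to its hinge (away from the robot, yaw within 0.35 rad), y left, z up. The grey flap on it is 210 mm wide (y), 6 mm thick, its top 94 mm above the bench when shut.
- flap_hinge (a point): fixed point in the middle of the flap's hinge axis, 91 mm above the bench; the axis runs along the unit's y. The free edge of the flap (flush with the unit's near end wall) is 145 mm from it, the centre of the lip 161 mm.
- flap (a joint): opening angle of the flap in rad: 0 shut and level, grows as the lip goes up and over, away from the robot (60 degrees is 1.047); limit 1.9. No stay: it falls shut from anywhere below about 90 degrees. It cannot open while the catch lies over it. Mass 0.2 to 0.5 kg; lifting it at the lip takes 1 to 3 N.
- flap_lip (a point): centre of the lip, turning with the flap: a flat grey tab in the middle of the flap's free edge, 30 mm wide (unit's y), 6 mm thick, 33 mm long, sticking out past the end wall, 91 mm above the bench when shut with nothing under it. It can be pinched from above across its 30 mm (it then turns between the pads as the flap swings) or lifted from beneath.
- catch (a joint): travel of the slide catch in m: 0 to 0.003 at the start (its tongue lies 5 to 8 mm over the flap's right-hand edge), grows as it slides to the unit's -y, off the flap; end stop at 0.015. Friction about 2 N; it stays where it is left.
- catch_thumb (a point): centre of the catch's upright metal thumb piece, moving with it, on the cover's right-hand margin near the lip end: 24 mm (unit's x) x 8 mm (y) x 15 mm high, from 100 to 115 mm above the bench. On its flap side (+y) there is only the 4 mm thick tongue (top at 100 mm, 16 mm wide, to 21 mm from here) and the level flap, top at 94 mm.
- spare_breaker: bystander: loose white breaker lying on its side, 85 x 80 x 18 mm, left of the unit; origin at its underside
- cable_gland: bystander: loose grey cable gland, 45 mm across, 50 mm high, standing in front and right of the unit; origin at its underside
- screwdriver: bystander: loose black-handled screwdriver lying right of the unit; origin at its underside
- terminal_row: bystander: loose row of grey terminals on a 100 mm piece of rail, 51 mm high, in front and left of the unit; origin at its underside
- tape_roll: bystander: black roll of tape, 70 mm across, 19 mm high, lying left of the unit; origin at its underside

How it is judged (in metres and radians):
On the way:
1. the catch is slid fully back to its stop (within 2 mm) while the flap is still shut (value of joint catch above 0.013 m and value of joint flap below 0.06 rad), for 0.1 s.
At the end, for the whole second after the job is handed in: the catch is fully back (within 2 mm of its stop) and the robot alone is holding the flap (touching it with more than 0.25 N, no loose thing touching it), still, at 60 degrees from shut, within 6 degrees (value of joint flap between 0.942 and 1.152 rad and velocity of joint flap between -0.05 and 0.05 rad/s and contact force between any of the fingers, the arm and flap above 0.25 N and value of joint catch above 0.013 m and contact force between flap and spare_breaker below 0.1 N and contact force between flap and cable_gland below 0.1 N and contact force between flap and screwdriver below 0.1 N and contact force between flap and terminal_row below 0.1 N and contact force between flap and tape_roll below 0.1 N); the arm keeps its last pose, push and grip.
It fails at once if a bystander is moved by more than 25 mm (distance of any of spare_breaker, cable_gland, screwdriver, terminal_row, tape_roll from where it was at the start of the episode above 0.025 m).
It also fails if it takes over 51 s, if anything falls off the work surface, if the arm or the gripper's body presses on something with over 40 N, if the wrist force passes 120 N, or if a joint passes its speed limit or range.

ROBOT

A 6-joint arm with a two-finger parallel gripper is mounted at the origin on the work surface. World frame = base frame: x ahead of the robot, y to its left, z up, the work surface at z = 0. Lengths are in mm, angles in rad, forces in N, time in s.
With the tool pointing down it reaches from about 400 to 925 mm from the base axis. Payload 12.5 kg.
Tool frame: the origin (TCP) lies at the very end of the fingers, on their centre line; the grasp point (between the pads) lies 19 mm behind it (env.grasp_offset is the distance from the TCP to the grasp point, in mm); z points along the fingers, y is the direction in which the jaws open and shut (so a half turn about z gives the same grasp; the last joint's range is limited). The gripper opens to 95 mm and grips with 3 to 60 N. Pads are 20 mm wide; open, the fingers measure 119 mm over their backs; the gripper's body (75 mm by 180 mm) begins 59 mm behind the grasp point.
Start: joints at [-0.106, 0.491, 1.559, -0, 1.092, -0.106], TCP at [625.017, 0.021, 214.661] pointing down, gripper open.
Joint ranges: [-3.1, 3.1], [-0.84, 2.19], [0.05, 2.79], [-1.13, 4.28], [0.06, 2.93], [-2.69, 2.69]. Speed limits (rad/s): [2.22, 2.22, 2.79, 3.14, 3.14, 3.14].

INTERFACE

Orientations are given as [roll, pitch, yaw] about the fixed x, y, z axes, in that order (R = Rz(yaw) Ry(pitch) Rx(roll)).
In Python, from cell import env gives the robot as it stands. The module is installed in compiled form; this text tells all that it offers.
- The arm moves only by the shell command python3 -m pendant 'ROWS'. ROWS is JSON, one flat list of numbers, 5 for each row, row after row: the shift along the tool's x, y, z as a fraction of full scale, then the turn about the tool's z as a fraction of full scale, then the gripper's target within -1 to 1 (shut at 1, half-way at 0, fully open at -1). In form: [x, y, z, turn, grip, x, y, z, turn, grip, ...]. A call has 1 to 10 rows; each row shifts and turns the commanded pose from where the row before left it, along the tool's axes as they then stand; what a row does not reach is not made up. Full scale, the value 1, is 0.4 m for a shift and 180 degrees for a turn. A row lasts 1/8 s, in which the tool goes at most 62.5 mm and 10.7 degrees, less where a joint would pass 70% of its speed; a pose out of reach is approached as far as the arm can. A call with a number of a shift or a turn outside -1 to 1 is refused whole. A call with a gripper value outside its range is refused whole. The fingers move at their own pace and stop on an object; the grip force is fixed at half the most. Time passes only in rows, so rows that do not move let the fingers close. It gives the time, the measured TCP pose, the force and the opening at its end, in the units of the state.
- env.state(): the state, without advancing time (a new reading comes with each control period).
- env.read_camera(name): name is "scene" or "side" or "wrist"; returns the picture (420x560x3 uint8, red, green, blue); there is no depth.
- env.camera_model(name): a dict with "fx", "fy", "cx", "cy" (pixels), "view" (4x4, takes a point from world to camera coordinates); the wrist camera has in their place "tool_from_camera" (4x4, takes a point from camera to tool coordinates, whose origin is the TCP and whose axes are the flange's). Camera axes: x right, y down, z forward; pixel columns grow to the right and rows downward; lengths in mm; the calibration is good to about 2 mm. The wrist camera is an equidistant fisheye: a pixel r from the principal point sees the ray r / f radians off the axis. A picture is of the moment at which its call begins: read the wrist's pose just before it. camera_model takes no time and is no camera call.
- env.job_done(): hands the job in, once; it reports no verdict.
Trained networks look in the newest picture that a camera, given by its name, has taken for a name from the list of things; names that differ only in an ending like _2 or _b are one class to them, and where a whole thing is asked for, a point or a joint stands for the part that bears it (a point fixed in the world has none). Each returns a list of dicts, best first, with "confidence" (0 to 1); they miss things now and then, are a little off and sometimes report something else, mostly with a low value. They report only what shows in the picture. A call takes as long as a camera call.
- env.masks_of(thing, camera): "region" (420x560 bool, what is visible of it).
- env.landmark_of(thing, camera): "xyz" ([x, y, z] in mm, in world coordinates, good to about 4 mm: a listed point, or the origin of a listed thing).
The state is a dict: "t": time; "joints": joint angles; "qvel": joint speeds; "tau": joint torques, N m; "eef_pos": TCP position; "tcp_rot": TCP orientation; "ft_force": force on the tool from outside, world axes, zero at the start; "moment": the same for the moment, N m; "opening": opening from 0.0 (shut) to 1.0 (fully open).
Only numpy, scipy, OpenCV 4.12 (cv2) and the standard library are available. Lean on these libraries where they do the work, as an engineer would, in place of code of your own. Each camera call takes 0.05 s, during which the arm holds its last target.

## Working session

There is one attempt and no reset: what is moved stays moved. The work goes in short steps, Python scripts to look and compute and a shell command to move; the robot and the scene stay as the last step left them, time stands still between calls to the robot, and variables do not carry over. Pictures are saved under pics/ and viewed, and the job is handed in when it is done.

```bash
mkdir -p pics; python3 - <<'E'
from cell import env
import cv2,numpy as np
s=env.state();print(s['t'],s['eef_pos'],s['tcp_rot'],s['opening'],s['ft_force'])
for c in ['scene','side','wrist']:
    im=env.read_camera(c);cv2.imwrite(f'pics/{c}0.png',im[:,:,::-1])
for t in ['unit','flap_hinge','flap_lip','catch_thumb','cable_gland','screwdriver','terminal_row','spare_breaker','tape_roll']:
    for c in ['scene','side']:
        r=env.landmark_of(t,c)
        print(t,c,[(np.round(x['xyz'],0).tolist(),round(x['confidence'],2)) for x in r[:2]])
print(env.camera_model('wrist'));print(env.state()['t'])
E
```

```text
0.0 [6.24737122e+02 6.44213279e-02 2.14054131e+02] [-3.14042872e+00 -1.21057487e-04  1.57085306e+00] 0.9997633577067291 [-0.09514305  0.07382348 -0.69320018]
unit scene [([581.0, -103.0, 2.0], 0.97)]
unit side [([582.0, -104.0, 2.0], 0.85)]
flap_hinge scene [([628.0, -114.0, 95.0], 0.77)]
flap_hinge side [([628.0, -116.0, 89.0], 0.83), ([648.0, 99.0, 2.0], 0.74)]
flap_lip scene [([469.0, -73.0, 90.0], 0.72)]
flap_lip side [([468.0, -74.0, 93.0], 0.73)]
catch_thumb scene [([494.0, -208.0, 104.0], 0.42)]
catch_thumb side [([467.0, -75.0, 94.0], 0.7), ([498.0, -208.0, 107.0], 0.66)]
cable_gland scene [([394.0, -254.0, 4.0], 0.87), ([628.0, -114.0, 92.0], 0.43)]
cable_gland side [([397.0, -255.0, 0.0], 0.91), ([497.0, -208.0, 106.0], 0.22)]
screwdriver scene [([561.0, -310.0, 4.0], 0.93)]
screwdriver side [([558.0, -308.0, -3.0], 0.87), ([585.0, -104.0, 2.0], 0.75)]
terminal_row scene [([432.0, 77.0, 2.0], 0.95)]
terminal_row side [([433.0, 71.0, -0.0], 0.61)]
spare_breaker scene [([654.0, 104.0, 0.0], 0.98)]
spare_breaker side [([652.0, 100.0, 1.0], 0.93)]
tape_roll scene [([552.0, 137.0, 0.0], 0.68)]
tape_roll side [([552.0, 133.0, 1.0], 0.62)]
{'fx': 325.19226210127806, 'fy': 325.19226210127806, 'cx': 281.1599475739501, 'cy': 213.367913027443, 'tool_from_camera': array([[-1.04998058e-03, -9.68261729e-01, -2.49936237e-01,
         6.99927433e+01],
       [ 9.99999373e-01, -9.19054867e-04, -6.40540424e-04,
         4.76426592e-01],
       [ 3.90505663e-04, -2.49936753e-01,  9.68262086e-01,
        -1.70519937e+02],
       [ 0.00000000e+00,  0.00000000e+00,  0.00000000e+00,
         1.00000000e+00]])}
1.05
```

View pics/scene0.png

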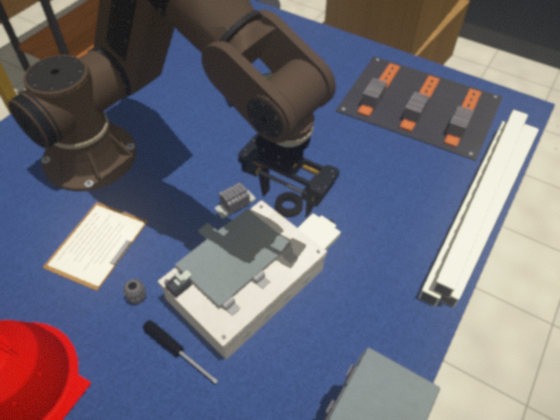

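View pics/side0.png

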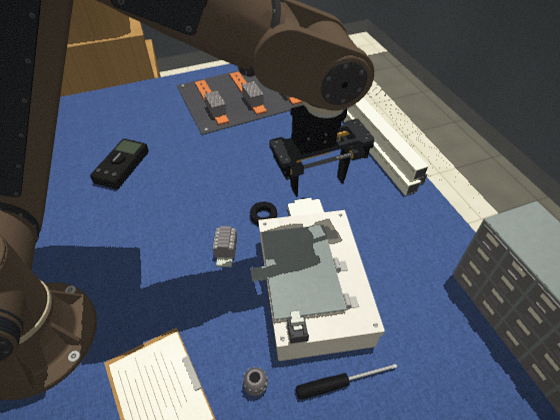

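View pics/wrist0.png

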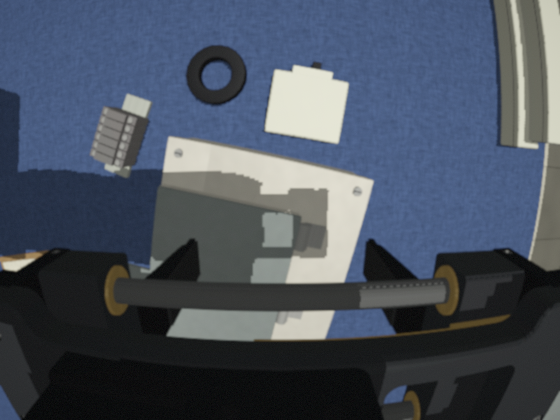

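The scene picture shows the flap with its lip towards the robot, and the catch at about (178,285). In the side picture the lip is at about (262,272) and the catch at (297,327). The two cameras' landmarks agree. The wrist picture shows the unit's left end edge from (170,137) to (373,181), and I'll use that to check the yaw.

```bash
cat > h.py <<'E'
import numpy as np
from scipy.spatial.transform import Rotation as R
from cell import env
def wray(u,v,z,st):
    m=env.camera_model('wrist');d=np.array([(u-m['cx'])/m['fx'],(v-m['cy'])/m['fy']]);th=np.hypot(*d)
    c=np.array([*(d/th*np.sin(th)),np.cos(th)]);T=m['tool_from_camera']
    W=R.from_euler('xyz',st['tcp_rot']).as_matrix();o=W@T[:3,3]+st['eef_pos'];r=W@T[:3,:3]@c
    return o+r*(z-o[2])/r[2]
TH=-0.25;UO=np.array([581.5,-103.5])
def u2w(x,y,o=UO,th=TH): 
    c,s=np.cos(th),np.sin(th);return np.array([o[0]+c*x-s*y,o[1]+s*x+c*y])
def w2u(p,o=UO,th=TH):
    d=np.array(p[:2])-o;c,s=np.cos(th),np.sin(th);return np.array([c*d[0]+s*d[1],-s*d[0]+c*d[1]])
E
python3 - <<'E'
from h import *
s=env.state()
a=wray(169,137,78,s);b=wray(373,181,78,s);d=b-a;print(a,b,np.hypot(*d[:2]),np.arctan2(d[1],d[0]))
th=np.arctan2(d[1],d[0]);m=(a+b)/2;print(m[:2]-150*np.array([-np.sin(th),np.cos(th)]))
for p in [(628,-115),(468.5,-73.5),(495,-208)]: print(w2u(p))
E
```

```text
[516.13987829  67.62948143  78.        ] [715.2996063   23.39032951  78.        ] 204.01396967351914 -0.21858011216387024
[ 583.1931815  -100.92104359]
[47.89957314  0.36179126]
[-116.90922243    1.11072526]
[ -57.95721074 -122.65179054]
```

```bash
python3 -m pendant '[0,0,0,-0.0526,1,0,0,0,-0.0526,1,0,0,0,-0.0526,1,0,0,0,-0.0526,1,0,0,0,-0.0526,1,0,0,0,-0.0526,1,0,0,0,-0.0526,1,0,0,0,-0.0526,1,0,0,0,0,1]'
```

```text
t: 2.17
eef_pos: [625.0, 0.0, 214.6]
tcp_rot: [3.142, 0.0, 2.892]
ft_force: [1.0, -1.2, -0.4]
opening: 0.109
```

```bash
python3 -m pendant '[0.0466,-0.13,0.04,0,1,0.0466,-0.13,0.04,0,1,0.0466,-0.13,0.04,0,1,0.0466,-0.13,0.04,0,1,0,0,0,0,1,0,0,0,0,1]'; python3 - <<'E'
from h import *
import cv2
s=env.state();print(s['t'],s['eef_pos'],s['opening'],s['ft_force'])
im=env.read_camera('wrist');cv2.imwrite('pics/w1.png',im[:,:,::-1])
for t in ['flap_lip','catch_thumb','flap_hinge','unit']:
    print(t,[(np.round(x['xyz'],0).tolist(),round(x['confidence'],2)) for x in env.landmark_of(t,'wrist')[:2]])
im=env.read_camera('side');cv2.imwrite('pics/s1.png',im[:,:,::-1])
E
```

```text
t: 2.92
eef_pos: [501.9, -183.3, 150.9]
tcp_rot: [3.142, 0.001, 2.89]
ft_force: [0.5, -0.4, 0.3]
opening: 0.002
2.925 [ 501.90241812 -183.29789247  150.92574535] 0.002114214839144023 [ 0.52051847 -0.40181034  0.25096379]
flap_lip [([464.0, -79.0, 92.0], 0.83)]
catch_thumb [([503.0, -208.0, 104.0], 0.95)]
flap_hinge [([626.0, -110.0, 92.0], 0.74)]
unit [([584.0, -104.0, 2.0], 0.72)]
```

View pics/w1.png

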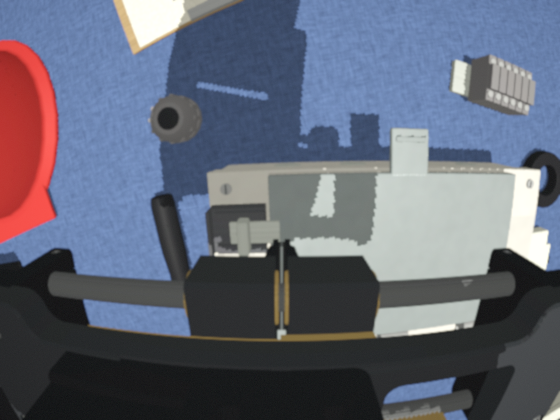

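View pics/s1.png

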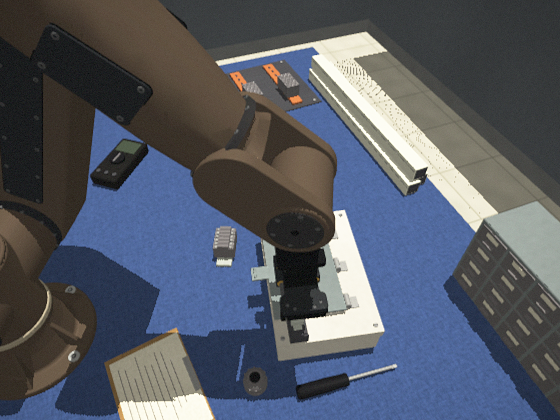

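In the wrist picture the thumb is at about (242,236), with its tongue running right to (278,232). The closed fingertips are at about (281,245), and the lip spans (391..428, 129..174). The unit's end edge looks parallel to the image rows. Next I'll measure these points.

```bash
python3 - <<'E'
from h import *
import cv2
s=env.state()
W=R.from_euler('xyz',s['tcp_rot']).as_matrix()
for n,u,v,z in [('thumbtop',242,236,115),('thumbL',231,236,115),('thumbR',249,236,115),('lipTL',391,129,94),('lipTR',427,129,94),('lipBL',391,174,94),('lipBR',428,174,94),('edgeL',268,173,94),('edgeR',510,173,94),('tongueend',279,232,100)]:
    p=wray(u,v,z,s);print(n,p.round(1),'tool',(W.T@(p-s['eef_pos'])).round(1))
im=cv2.imread('pics/w1.png')[110:290,190:450];cv2.imwrite('pics/w1c.png',cv2.resize(im,None,fx=3,fy=3,interpolation=2))
E
```

```text
thumbtop [ 494.8 -207.9  115. ] tool [  0.7 -26.4  35.8]
thumbL [ 493.  -215.2  115. ] tool [  0.7 -33.9  35.8]
thumbR [ 496.  -203.3  115. ] tool [  0.8 -21.6  35.8]
lipTL [450.2 -88.   94. ] tool [73.5 78.9 56.8]
lipTR [455.5 -59.4  94. ] tool [ 75.3 107.9  56.8]
lipBL [482.3 -94.7  94. ] tool [40.6 80.3 56.8]
lipBR [488.9 -65.   94. ] tool [ 41.5 110.8  56.8]
edgeL [ 460.7 -181.6   94. ] tool [40.3 -9.3 56.8]
edgeR [504.9  16.   94. ] tool [ 46.  193.1  56.8]
tongueend [ 502.8 -184.4  100. ] tool [-1.2 -1.6 50.8]
```

View pics/w1c.png

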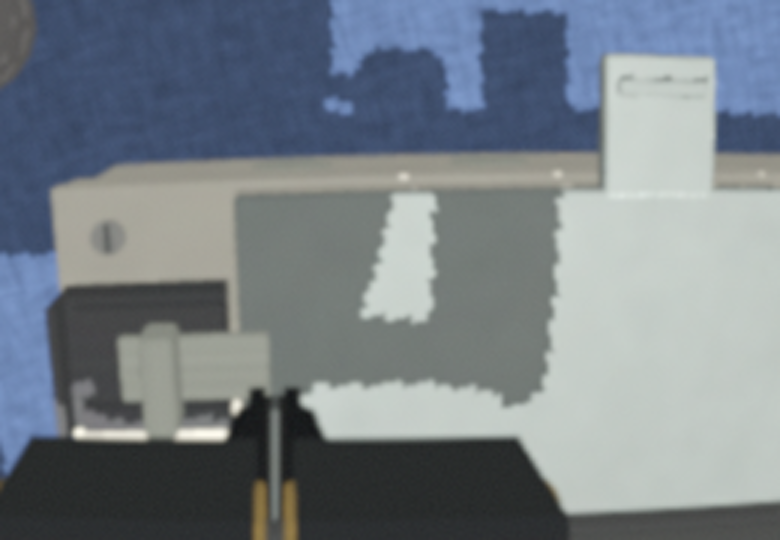

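```bash
python3 -m pendant '[0,0,0.0563,-0.0095,1,0,0,0.0563,0,1,0,0,0,0,1]'; python3 -m pendant '[0,-0.0125,0,0,1,0,-0.0125,0,0,1,0,0,0,0,1]'
```

```text
t: 3.6
eef_pos: [501.1, -182.6, 104.6]
tcp_rot: [3.141, -0.002, 2.923]
ft_force: [0.4, 0.6, 0.8]
opening: 0.005
t: 3.98
eef_pos: [499.5, -193.5, 106.2]
tcp_rot: [-3.141, 0.001, 2.922]
ft_force: [-0.2, 0.5, 0.3]
opening: 0.007
```

```bash
python3 -m pendant '[0,-0.01,0,0,1,0,0,0,0,1]';python3 -m pendant '[0,-0.01,0,0,1,0,0,0,0,1]'; python3 -m pendant '[0,-0.01,0,0,1,0,0,0,0,1]'
```

```text
t: 4.22
eef_pos: [498.5, -197.1, 105.7]
tcp_rot: [-3.142, 0.0, 2.922]
ft_force: [1.2, -0.3, -0.4]
opening: 0.005
t: 4.47
eef_pos: [497.6, -200.9, 105.6]
tcp_rot: [3.141, 0.0, 2.922]
ft_force: [0.2, 0.4, 1.4]
opening: 0.004
t: 4.72
eef_pos: [496.7, -204.9, 105.6]
tcp_rot: [-3.142, 0.0, 2.922]
ft_force: [0.1, 0.5, 0.0]
opening: 0.003
```

```bash
python3 - <<'E'
from h import *
import cv2
im=env.read_camera('wrist');im=im[110:290,190:450];cv2.imwrite('pics/w2c.png',cv2.resize(im[:,:,::-1],None,fx=3,fy=3,interpolation=2))
E
```

```text
(no output)
```

View pics/w2c.png

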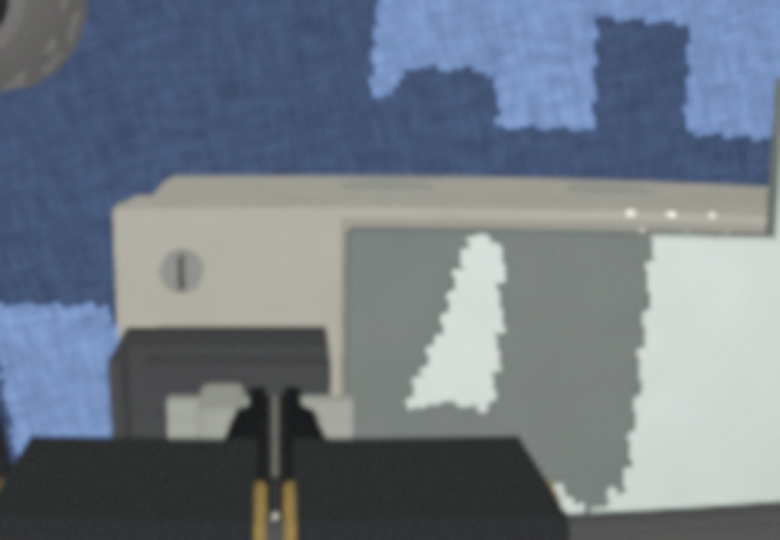

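The catch's tongue still overlaps the flap, and the thin fingertips are just reaching the thumb, so I'll keep pushing.

```bash
for i in 1; do :; done; python3 -m pendant '[0,-0.01,0,0,1,0,0,0,0,1]';python3 -m pendant '[0,-0.01,0,0,1,0,0,0,0,1]'
```

```text
t: 5.03
eef_pos: [495.8, -208.8, 105.6]
tcp_rot: [-3.142, 0.0, 2.922]
ft_force: [-0.5, -0.4, 0.4]
opening: 0.003
t: 5.28
eef_pos: [495.0, -212.8, 105.6]
tcp_rot: [-3.141, 0.0, 2.922]
ft_force: [-0.6, 0.0, 0.7]
opening: 0.007
```

```bash
python3 -m pendant '[0,-0.01,0,0,1]';python3 -m pendant '[0,-0.005,0,0,1]';python3 -m pendant '[0,0,0,0,1]'; python3 - <<'E'
from h import *
import cv2
im=env.read_camera('wrist');im=im[110:290,190:450];cv2.imwrite('pics/w3c.png',cv2.resize(im[:,:,::-1],None,fx=3,fy=3,interpolation=2))
E
```

```text
t: 5.4
eef_pos: [494.4, -214.3, 105.5]
tcp_rot: [3.138, -0.001, 2.921]
ft_force: [13.9, 34.2, 3.3]
opening: 0.005
t: 5.52
eef_pos: [494.3, -214.4, 105.4]
tcp_rot: [3.135, -0.001, 2.921]
ft_force: [15.5, 40.0, 5.1]
opening: 0.005
t: 5.65
eef_pos: [494.4, -214.3, 105.5]
tcp_rot: [3.135, -0.001, 2.921]
ft_force: [12.2, 32.8, 2.8]
opening: 0.007
```

View pics/w3c.png

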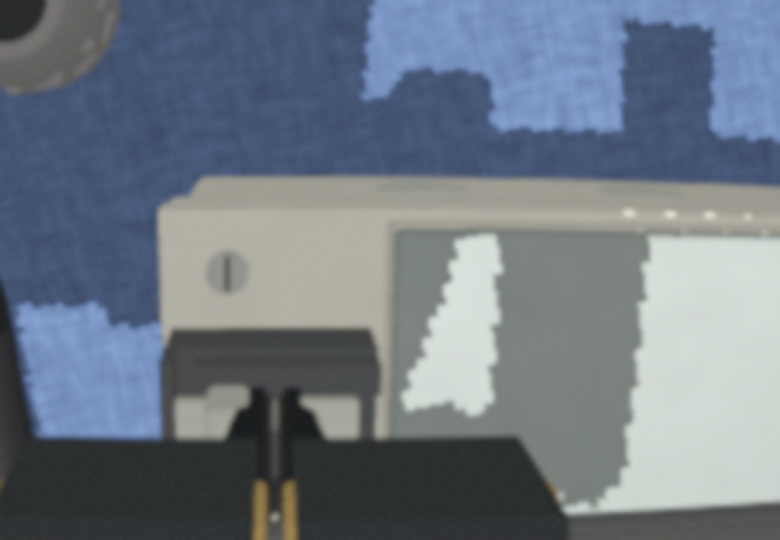

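Force rose abruptly to about 42 N after free sliding, and the tongue is now clear of the flap edge, so this is the stop. I'll back off, raise the tool and go above the lip with the gripper open.

```bash
python3 -m pendant '[0,0.03,0,0,1,0,0,-0.06,0,1,0,0,-0.06,0,-1,0.046,0.0933,0,0,-1,0.046,0.0933,0,0,-1,0.046,0.0933,0,0,-1,0,0.025,0,0,-1,0,0,0,0,-1,0,0,0,0,-1]'; python3 - <<'E'
from h import *
import cv2
s=env.state();print(s['t'],s['eef_pos'],s['opening'],s['ft_force'])
im=env.read_camera('wrist');cv2.imwrite('pics/w4.png',im[:,:,::-1])
print(env.landmark_of('flap_lip','wrist'),env.landmark_of('catch_thumb','wrist'))
E
```

```text
t: 6.82
eef_pos: [469.3, -76.5, 153.5]
tcp_rot: [-3.141, 0.0, 2.922]
ft_force: [-0.4, 0.5, 0.9]
opening: 0.683
6.825 [469.31624907 -76.46810441 153.52142056] 0.6825378205697699 [-0.41436391  0.46160736  0.93857465]
[] []
```

View pics/w4.png

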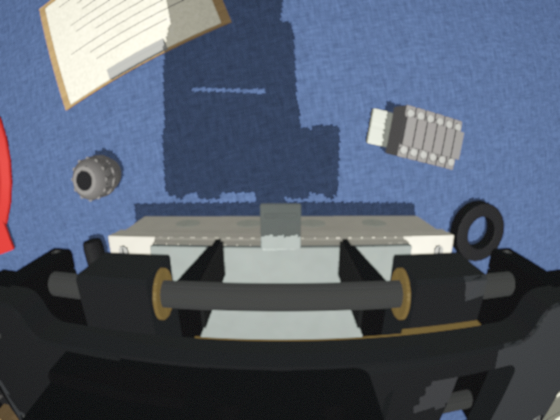

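The wrist picture shows the lip at (261..300, 204..248), between the fingers and level with the image. Next I'll locate it in the tool frame and check the catch with the side camera.

```bash
python3 - <<'E'
from h import *
import cv2
s=env.state()
W=R.from_euler('xyz',s['tcp_rot']).as_matrix()
for n,u,v,z in [('TL',261,204.5,94),('TR',300,204.5,94),('BL',261,248,94),('BR',301,248,94),('eL',209,247,94),('eR',358,247,94)]:
    p=wray(u,v,z,s);print(n,p.round(1),'tool',(W.T@(p-s['eef_pos'])).round(1))
im=env.read_camera('side');cv2.imwrite('pics/s4.png',cv2.resize(im[200:380,220:420,::-1],None,fx=3.5,fy=3.3,interpolation=2))
for c in ['side']:
  for t in ['flap_lip','catch_thumb']:
    print(t,[(np.round(x['xyz'],0).tolist(),round(x['confidence'],2)) for x in env.landmark_of(t,c)[:2]])
E
```

```text
TL [449.3 -87.   94. ] tool [ 17.  -14.7  59.5]
TR [455.5 -59.4  94. ] tool [16.9 13.6 59.5]
BL [482. -95.  94.] tool [-16.7 -15.3  59.5]
BR [488.6 -65.5  94. ] tool [-16.7  14.9  59.5]
eL [ 472.8 -134.    94. ] tool [-16.3 -55.4  59.5]
eR [498.  -22.5  94. ] tool [-16.5  59.   59.5]
flap_lip [([494.0, -222.0, 108.0], 0.7), ([474.0, -74.0, 96.0], 0.69)]
catch_thumb [([494.0, -223.0, 105.0], 0.44)]
```

View pics/s4.png

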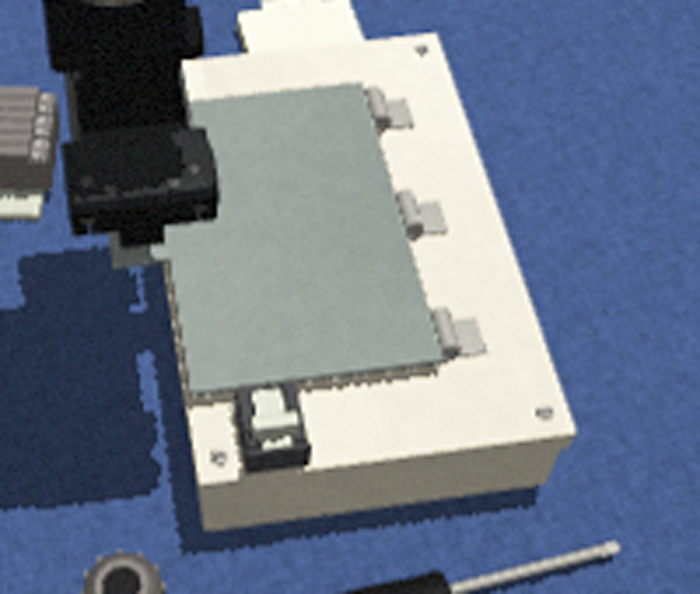

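The catch thumb has moved about 14–15 mm and its tongue is clear of the flap. The TCP is centred on the lip, so I'll descend and pinch.

```bash
python3 -m pendant '[0.006,0,0.06,0,-1,0,0,0.06,0,-1,0,0,0.059,0,-1,0,0,0,0,-1]'; python3 -m pendant '[0,0,0,0,1,0,0,0,0,1,0,0,0,0,1,0,0,0,0,1,0,0,0,0,1,0,0,0,0,1,0,0,0,0,1]'
```

```text
t: 7.62
eef_pos: [466.0, -75.0, 81.0]
tcp_rot: [3.141, -0.003, 2.922]
ft_force: [1.0, 0.6, 0.9]
opening: 1.003
t: 8.5
eef_pos: [466.5, -75.5, 82.0]
tcp_rot: [-3.141, -0.0, 2.923]
ft_force: [-9.7, -34.7, -0.8]
opening: 0.322
```

```bash
python3 -m pendant '[0,-0.003,0,0,1,0,0,0,0,1]'; python3 -m pendant '[0,-0.003,0,0,1,0,0,0,0,1]'
```

```text
t: 8.75
eef_pos: [466.3, -76.5, 82.0]
tcp_rot: [-3.141, 0.0, 2.923]
ft_force: [-1.1, -4.0, 0.1]
opening: 0.311
t: 9.0
eef_pos: [466.2, -76.7, 82.0]
tcp_rot: [3.141, 0.0, 2.923]
ft_force: [1.7, 6.7, -0.3]
opening: 0.311
```

```bash
python3 -m pendant '[-0.0017,0,-0.0263,0,1,-0.0017,0,-0.0262,0,1,-0.0052,0,-0.0258,0,1,-0.0051,0,-0.0258,0,1,0,0,0,0,1]'; python3 -m pendant '[-0.0085,0,-0.025,0,1,-0.0084,0,-0.0249,0,1,-0.0117,0,-0.0236,0,1,-0.0116,0,-0.0236,0,1,0,0,0,0,1]'
python3 - <<'E'
from h import *
import cv2
im=env.read_camera('side');cv2.imwrite('pics/s5.png',im[:,:,::-1])
im=env.read_camera('wrist');cv2.imwrite('pics/w5.png',im[:,:,::-1])
E
```

```text
t: 9.62
eef_pos: [471.7, -77.9, 124.0]
tcp_rot: [3.14, 0.001, 2.922]
ft_force: [3.9, 4.8, -3.7]
opening: 0.318
t: 10.25
eef_pos: [487.4, -81.3, 162.6]
tcp_rot: [3.14, 0.0, 2.922]
ft_force: [2.7, 5.1, -5.2]
opening: 0.31
```

View pics/s5.png

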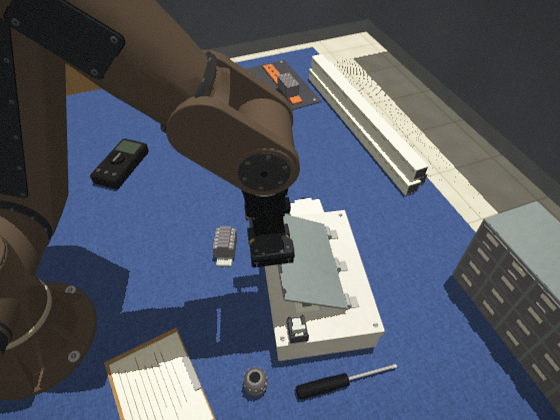

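View pics/w5.png

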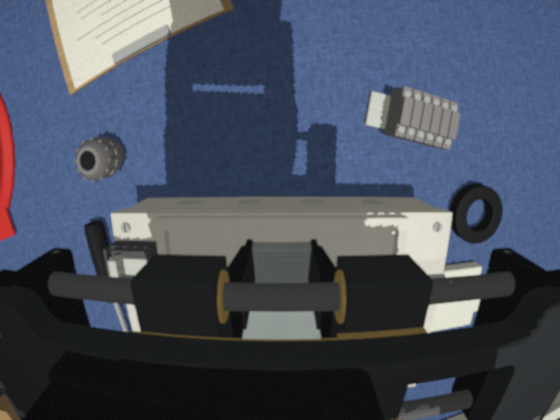

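The flap is up at about 30° with the lip between the pads: the lip tip is at (280,243) in the wrist view. Forces are low, so I'll continue along the arc.

```bash
python3 -m pendant '[-0.0147,0,-0.0219,0,1,-0.0146,0,-0.0219,0,1,-0.0174,0,-0.0198,0,1,-0.0173,0,-0.0198,0,1,0,0,0,0,1]'; python3 -m pendant '[-0.0198,0,-0.0174,0,1,-0.0198,0,-0.0173,0,1,-0.0219,0,-0.0147,0,1,-0.0219,0,-0.0146,0,1,0,0,0,0,1,0,0,0,0,1]'
python3 - <<'E'
from h import *
import cv2
for c in ['side','wrist','scene']:
  im=env.read_camera(c);cv2.imwrite(f'pics/{c}6.png',im[:,:,::-1])
  for t in ['flap_lip','catch_thumb','flap_hinge']:
    print(c,t,[(np.round(x['xyz'],0).tolist(),round(x['confidence'],2)) for x in env.landmark_of(t,c)[:2]])
E
```

```text
t: 10.98
eef_pos: [512.4, -86.8, 196.0]
tcp_rot: [3.14, -0.0, 2.922]
ft_force: [1.7, 4.8, -3.2]
opening: 0.308
t: 11.72
eef_pos: [544.4, -93.9, 221.3]
tcp_rot: [3.14, -0.001, 2.923]
ft_force: [0.1, 5.7, -1.4]
opening: 0.312
side flap_lip [([544.0, -92.0, 229.0], 0.71)]
side catch_thumb [([495.0, -221.0, 107.0], 0.65)]
side flap_hinge [([630.0, -115.0, 90.0], 0.64)]
wrist flap_lip [([538.0, -94.0, 232.0], 0.75)]
wrist catch_thumb [([501.0, -217.0, 108.0], 0.91)]
wrist flap_hinge []
scene flap_lip [([540.0, -92.0, 223.0], 0.78)]
scene catch_thumb [([493.0, -223.0, 107.0], 0.7)]
scene flap_hinge [([625.0, -112.0, 93.0], 0.7)]
```

View pics/side6.png

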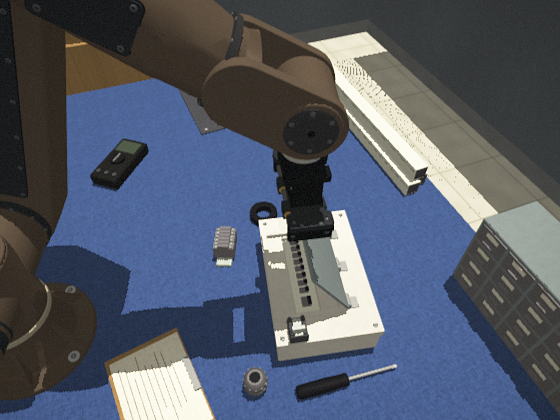

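View pics/wrist6.png

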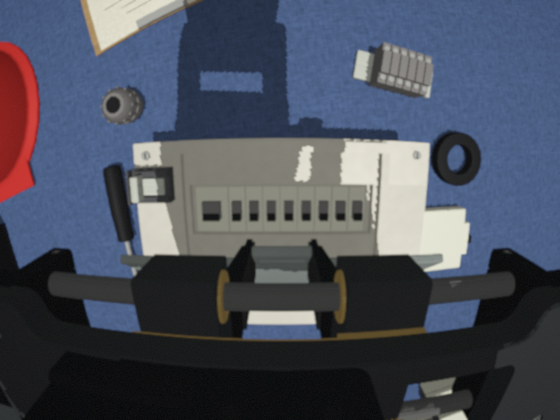

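View pics/scene6.png

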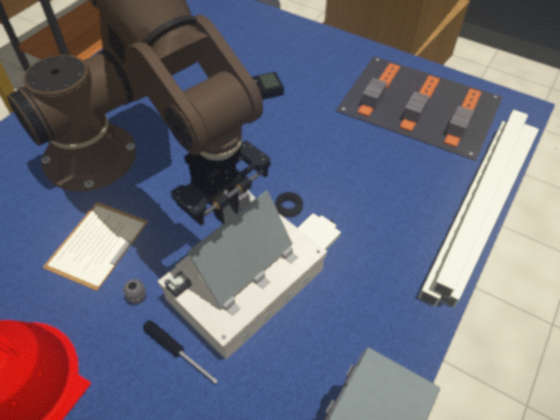

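The breakers are visible under the flap. The lip landmarks average about z 228 mm, which gives roughly 58°, and the TCP path gives 60°. I'll check the catch travel once more by pixel, check that the arm is steady, and hand in.

```bash
python3 -m pendant '[0,0,0,0,1,0,0,0,0,1,0,0,0,0,1,0,0,0,0,1]'; python3 - <<'E'
from h import *
import cv2
s=env.state()
im=env.read_camera('wrist');cv2.imwrite('pics/w7c.png',cv2.resize(im[130:270,100:300,::-1],None,fx=4,fy=4,interpolation=2))
for u in (145,150,155): p=wray(u,185,115,s);print(p.round(1),w2u(p,th=-0.22).round(1))
print('start thumb',w2u((494.8,-207.5),th=-0.22))
print(np.abs(s['qvel']).max())
E
```

```text
t: 12.82
eef_pos: [544.4, -93.9, 221.3]
tcp_rot: [3.14, -0.001, 2.923]
ft_force: [0.5, 5.2, -1.5]
opening: 0.312
[ 492.7 -209.7  115. ] [ -63.5 -123.1]
[ 493.9 -204.8  115. ] [ -63.4 -118. ]
[ 495.1 -199.9  115. ] [ -63.3 -112.9]
start thumb [ -61.91442806 -120.41384305]
0.0012881950978735717
```

View pics/w7c.png

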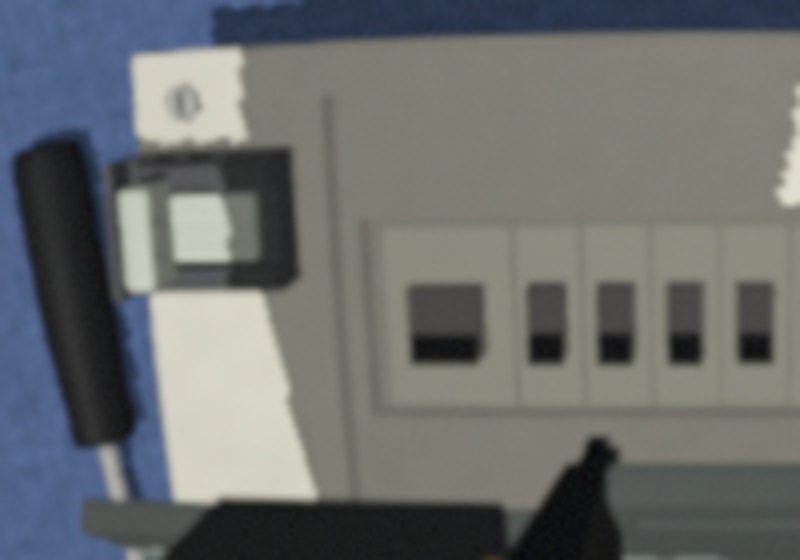

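The thumb's top centre is actually at about u=134, further left than the pixels I computed with. That puts it at unit y ≈ -134, against -120.4 at the start, so it travelled about 14 mm and is at its stop. The arm is steady, so I'm handing in.

```bash
python3 -c "
from cell import env
print(env.job_done(), env.state()['t'], env.state()['eef_pos'])"
```

```text
the job is handed in; nothing more can be done
the job is handed in; nothing more can be done
```

I slid the catch to its stop with the flap still shut, then lifted the flap by its lip to about 60°. I handed the job in at about 12.9 s with the lip still pinched. No verdict was reported.

- **Catch:** the push force jumped from almost nothing to about 42 N at the stop. That jump is well above the catch's 2 N friction. The thumb moved about 14 mm by pixel measurement and by the scene and side cameras. The wrist camera's landmark gave only about 9 mm, which I took as noise.
- **Flap:** the tool's path gives 60°. The lip landmarks from the three cameras (z 223 to 232 mm) give about 55 to 61°, averaging about 58°.
- **Hold:** the tool position did not change over the last second before handing in. Measured forces were 5–6 N, with both pads on the lip (opening about 30 mm).
- **Pinch:** on first closing, the lip was slightly off-centre and took about 36 N sideways. I shifted the tool 1–2 mm and that dropped below 10 N before lifting.
- **Other things on the bench:** the tool stayed clear of all of them and none looked moved in the pictures. I did not measure their positions again at the end.

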